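# Set the tablet mill three clicks off zero

## Task

Zero the tablet mill (the white machine with the steel hopper) and set its grind: turn the burr dial on top of it clockwise all the way to its stop, then back three clicks anticlockwise, and let go. Leave the dial of the tube mixer (the similar machine with the low rubber cup) alone.

Things in the scene. Friction and masses are not known exactly. Their poses are not given: they have to be found in the camera images.
- mill: Tablet mill, fixed: white case 160 (x) x 220 (y) x 85 mm high. Origin: centre of its underside; x to its back, z up. On top: steel hopper (88 mm wide, top at 153 mm) at x +10, y +58 mm; burr dial with upright axis at x -15, y -55 mm, tick marks round it, one per click, the long thick one (towards the front, -x) at the stop. A chute juts out in front. It may stand left or right of the tube mixer.
- burr_dial (a joint): The mill's burr dial, rad: 0 at the stop (fully clockwise seen from above), growing anticlockwise up to 4.19. It clicks every 24 degrees (0.419 rad): three clicks back from the stop reads 1.257. Let go near a click, it settles into it by itself. Turning takes about 0.15 N m. It starts one to three clicks from the stop.
- burr_dial_grip (a point): Grasp point on the burr dial's axis, 124 mm above the table. Black disc 56 mm across (top at 97 mm) carrying an upright bar 48 mm long, 14 mm thick, top at 134 mm. The frame turns with the dial: x along the bar, y across its thickness, z up; the end with the white line is -x, and at the stop it points to the long tick.
- mixer_dial_mark (a point): White-line end of the bar on the tube mixer's dial: bar top, 24 mm off that dial's axis, 134 mm above the table. The mixer is the same white case with the same dial, but has a black rubber cup 30 mm high in place of the hopper, and no chute. Leave this dial as it is.

How it is judged:
By the outcome, as a careful person would: the job done as asked, in the order asked, and still so for the second after the job is handed in, with the robot touching nothing.
It also fails if it takes over 43 s, if anything falls off the work surface, if the arm or the gripper's body presses on something with over 40 N, if the wrist force passes 120 N, or if a joint passes its speed limit or range.

## Robot

A 6-joint arm with a two-finger parallel gripper is mounted at the origin on the work surface. World frame = base frame: x ahead of the robot, y to its left, z up, the work surface at z = 0. Lengths are in m, angles in rad, forces in N, time in s.
With the tool pointing down it reaches from about 0.375 to 0.9 m from the base axis. Payload 3.1 kg.
Tool frame: the origin (TCP) lies on the centre line of the jaws, within the pads' length; the fingertips stand 17 mm ahead of it and the grasp point (between the pads) lies 2 mm behind it (ctrl.nose_length is the distance from the TCP to the fingertips, in m); z points along the fingers, y is the line along which they close (so a half turn about z gives the same grasp; the last joint's range is limited). The gripper opens to 87 mm and grips with 3 to 60 N. Pads are 19 mm wide; open, the fingers measure 117 mm over their backs; the gripper's body (75 mm by 190 mm) begins 51 mm behind the grasp point.
Start: joints at [1.113, 0.527, 1.433, -0, 1.181, -0.178], TCP at [0.173, 0.601, 0.24] pointing down, gripper open.
Joint ranges: [-3.08, 3.08], [-0.75, 2.2], [0.22, 2.44], [-1.43, 4.57], [0, 2.65], [-2.85, 2.85]. Speed limits (rad/s): [2.79, 2.79, 3.14, 3.14, 3.14, 3.14].

## Interface

Orientations are given as a unit quaternion [w, x, y, z].
In Python, from cell import ctrl gives the robot as it stands.
- The arm moves only by the shell command python3 -m crank 'ROWS' [FORCE]. ROWS is JSON, a list that holds one entry, the list of rows, each a list of 7 numbers: the shift along the tool's x, y, z normalised to -1 to 1, where 1 is 0.4 m, then the turn, a rotation vector about the tool's x, y, z normalised to -1 to 1, where 1 is 180 degrees, then the opening, from 0 (shut) to 1 (fully open). In form: [[[tx, ty, tz, wx, wy, wz, fingers], ...]]. A call has 1 to 5 rows; each row is the pose to reach, as a shift and turn from the pose commanded when the call began, along the tool's axes at that moment, turning the shorter way round; what a row does not reach only later rows make up. A row lasts 1/10 s, in which the tool goes at most 50 mm and 8.59 degrees, less where a joint would pass 70% of its speed; a pose out of reach is approached as far as the arm can. A call with a number of a shift or a turn outside -1 to 1 is refused whole. A call with a gripper value outside its range is refused whole. The fingers move at their own pace and stop on an object; FORCE is the grip in N (left out, the last holds). Time passes only in rows, so rows that repeat a pose let the fingers close. It gives the time, the measured TCP pose, the force, the opening and the grip force at its end, in the units of the state.
- ctrl.sense(): the state, without advancing time (a new reading comes with each control period).
- ctrl.snapshot(name): name is "side" or "top"; returns (picture, depth): 400x640x3 uint8, blue, green, red; 400x640 float32, m along the optical axis (not along the pixel's ray), 0 where there is no reading.
- ctrl.camera_params(name): a dict with "K" (3x3 intrinsics, pixels), "R" (3x3) and "t" (3): a world point X has camera coordinates R X + t. Camera axes: x right, y down, z forward; pixel columns grow to the right and rows downward; lengths in m; the calibration is good to about 2 mm. A picture is of the moment at which its call begins. camera_params takes no time and is no camera call.
- ctrl.hand_in(): hands the job in; it is judged then, once.
Trained networks look in the newest picture that a camera, given by its name, has taken for a name from the list of things; names that differ only in an ending like _2 or _b are one class to them, and where a whole thing is asked for, a point or a joint stands for the part that bears it (a point fixed in the world has none). Each returns a list of dicts, best first, with "score" (0 to 1); they miss things now and then, are a little off and sometimes report something else, mostly with a low value. They report only what shows in the picture. A call takes as long as a camera call.
- ctrl.recognise(camera, label): "position" ([x, y, z] in m, in world coordinates, good to about 4 mm: the middle of the surface that is visible of it).
- ctrl.cut_out(camera, label): "pixels" (400x640 bool, what is visible of it).
The state is a dict: "time": time; "joint_pos": joint angles; "qd": joint speeds; "effort": joint torques, N m; "eef_pos": TCP position; "tool_rot": TCP orientation; "force": force on the tool from outside, world axes, zero at the start; "moment": the same for the moment, N m; "finger_gap": finger opening in m; "grasp_force": force on a finger pad.
Only numpy, scipy, OpenCV 4.12 (cv2) and the standard library are available. Lean on these libraries where they do the work, as an engineer would, in place of code of your own. Each camera call takes 0.05 s, during which the arm holds its last target. There are 200 camera calls.

## Working session

There is one attempt and no reset: what is moved stays moved. The work goes in short steps, Python scripts to look and compute and a shell command to move; the robot and the scene stay as the last step left them, time stands still between calls to the robot, and variables do not carry over. Pictures are saved under pics/ and viewed, at most 10 in all, crops included, and the job is handed in when it is done.

```bash
mkdir -p pics
python3 - <<'E'
from cell import ctrl
import cv2,numpy as np
s=ctrl.sense();print({k:np.round(v,3) for k,v in s.items()})
for c in ["top","side"]:
    im,d=ctrl.snapshot(c);cv2.imwrite(f"pics/{c}0.png",im)
    for l in ["mill","burr_dial","burr_dial_grip","mixer_dial_mark"]:
        print(c,l,[(np.round(r["position"],3),round(r["score"],2)) for r in ctrl.recognise(c,l)[:3]])
    p=ctrl.camera_params(c);print(p["R"].round(2).tolist(),p["t"].round(2))
E
```

```text
{'time': np.float64(0.0), 'joint_pos': array([ 1.112,  0.528,  1.434, -0.   ,  1.181, -0.179]), 'qd': array([-0.001,  0.   , -0.001, -0.001, -0.001,  0.002]), 'effort': array([-1.0000e-03, -4.4005e+01, -1.7659e+01,  6.3000e-02,  5.8000e-02,
       -0.0000e+00]), 'eef_pos': array([0.172, 0.6  , 0.239]), 'tool_rot': array([-0.   ,  0.139,  0.99 , -0.001]), 'force': array([ 0.892,  0.689, -0.717]), 'moment': array([-0.017,  0.009, -0.007]), 'grasp_force': np.float64(0.0), 'finger_gap': np.float64(0.087)}
top mill [(array([0.516, 0.167, 0.084]), 0.86)]
top burr_dial [(array([0.49 , 0.119, 0.096]), 0.91)]
top burr_dial_grip [(array([0.488, 0.119, 0.1  ]), 0.89)]
top mixer_dial_mark [(array([ 0.497, -0.2  ,  0.102]), 0.71)]
[[0.01, -1.0, 0.04], [-1.0, -0.01, -0.06], [0.06, -0.03, -1.0]] [-0.06  0.55  1.06]
side mill [(array([0.516, 0.129, 0.085]), 0.59)]
side burr_dial [(array([0.488, 0.113, 0.108]), 0.78)]
side burr_dial_grip [(array([0.488, 0.11 , 0.11 ]), 0.84)]
side mixer_dial_mark [(array([ 0.499, -0.214,  0.102]), 0.76)]
[[0.98, -0.18, -0.02], [-0.15, -0.77, -0.62], [0.1, 0.61, -0.79]] [-0.53  0.12  0.98]
```

View pics/top0.png

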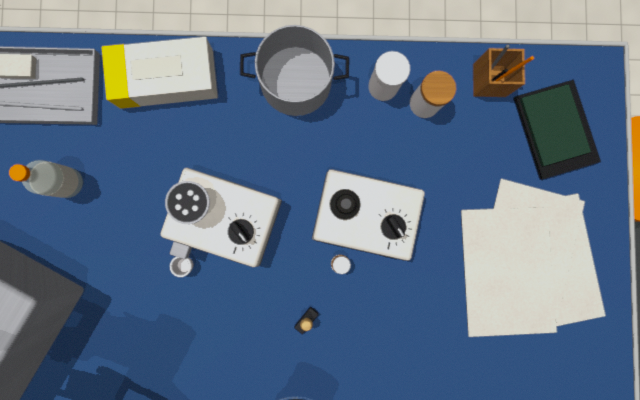

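View pics/side0.png

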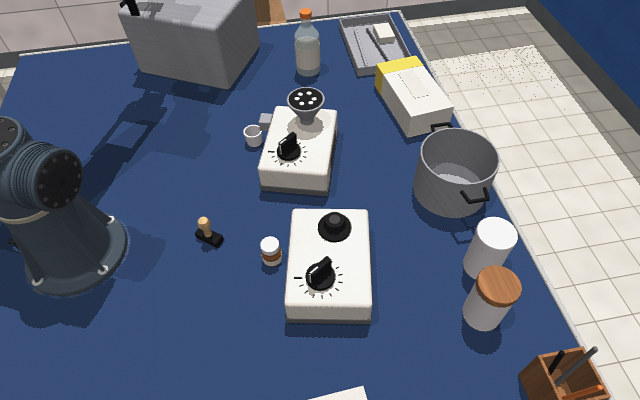

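The top view shows the hopper mill on the left, with its dial near (241,232) and its long tick near (235,250). The mixer is on the right, with its dial near (394,227). Next I'll measure the dial axis, the bar angle and the case yaw.

```bash
cat > h.py <<'E'
from cell import ctrl
import cv2,numpy as np
def cloud(c,d):
    p=ctrl.camera_params(c);K=p["K"];v,u=np.mgrid[:400,:640]
    X=np.stack([(u-K[0,2])/K[0,0]*d,(v-K[1,2])/K[1,1]*d,d],-1)
    return (X-p["t"])@p["R"]
def proj(c,X):
    p=ctrl.camera_params(c);q=p["K"]@(p["R"]@np.asarray(X)+p["t"]);return q[:2]/q[2]
E
python3 - <<'E'
from h import *
ims=[]
for c in ["top","side"]:
    im,d=ctrl.snapshot(c);W=cloud(c,d)
    m=ctrl.cut_out(c,"mill")[0]["pixels"]; b=ctrl.cut_out(c,"burr_dial")[0]["pixels"]
    f=(abs(W[...,2]-.085)<.006)&(d>0)&(np.hypot(W[...,0]-.516,W[...,1]-.15)<.16)
    P=W[f][:,:2].astype(np.float32);r=cv2.minAreaRect(P*1000);print(c,"case",f.sum(),np.round(r[0]),np.round(r[1]),round(r[2],1),cv2.boxPoints(r).round().tolist())
    B=W[b&(d>0)];print("dial mean",B.mean(0).round(4))
    disc=B[(B[:,2]>.09)&(B[:,2]<.103)];print("disc",len(disc),disc.mean(0).round(4), cv2.minEnclosingCircle((disc[:,:2]*1000).astype(np.float32)))
    t=B[B[:,2]>.115]
    if len(t)>5:
        C=np.cov(t[:,:2].T);w,V=np.linalg.eigh(C);print("bar",len(t),t.mean(0).round(4),np.degrees(np.arctan2(V[1,1],V[0,1])).round(1),np.sqrt(w).round(4),t[:,2].max())
    u,v=proj(c,[.488,.116,.1]).round().astype(int)
    ims.append(cv2.resize(im[v-30:v+30,u-30:u+30],(400,400),interpolation=cv2.INTER_CUBIC));print(u,v)
cv2.imwrite("pics/crop1.png",np.hstack(ims))
E
```

```text
top case 5611 [503. 173.] [219. 188.] 72.6 [[381.0, 97.0], [560.0, 41.0], [626.0, 250.0], [447.0, 306.0]]
dial mean [0.4869 0.1194 0.1084]
disc 334 [0.4869 0.1193 0.0964] ((485.85272216796875, 121.6676025390625), 28.088783264160156)
bar 180 [0.4862 0.1204 0.1316] -141.1 [0.0043 0.014 ] 0.1380594426128283
242 231
side case 3657 [504. 172.] [221. 187.] 72.8 [[382.0, 94.0], [561.0, 39.0], [626.0, 250.0], [448.0, 305.0]]
dial mean [0.4868 0.1115 0.1094]
disc 210 [0.4884 0.1085 0.096 ] ((485.17169189453125, 117.20832061767578), 27.458271026611328)
bar 177 [0.4862 0.1156 0.1272] -143.4 [0.0036 0.0142] 0.13561966920079627
289 149
```

View pics/crop1.png

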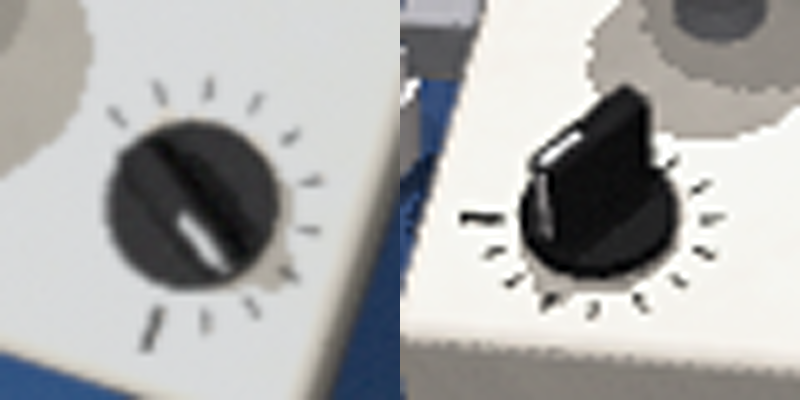

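The crop shows the white-line end about two clicks anticlockwise of the long tick. The case and disc fits put the axis at about (0.486, 0.119), and the bar points to about -143°. The mill's front (-x) points to about 162°. Next I'll check path clearance and work out the shifts.

```bash
cat >> h.py <<'E'
from scipy.spatial.transform import Rotation as Ro
def rot(s): q=s["tool_rot"];return Ro.from_quat([q[1],q[2],q[3],q[0]])
def go(X,yaw=None):
    s=ctrl.sense();R=rot(s).as_matrix();y=np.degrees(np.arctan2(R[1,1],R[0,1]))
    print("t",round(s["time"],2),"p",s["eef_pos"].round(4),"yaw_y",y.round(2),"shift",(R.T@(np.array(X)-s["eef_pos"])/.4).round(4),"wz",None if yaw is None else round(-(yaw-y)/180,4),"tilt",R[2].round(4))
E
python3 - <<'E'
from h import *
go([.486,.119,.2],127)
im,d=ctrl.snapshot("top");W=cloud("top",d);ok=d>0
a=np.array([.173,.6]);b=np.array([.486,.119]);L=np.linalg.norm(b-a);u=(b-a)/L
s=(W[...,:2]-a)@u;n=(W[...,:2]-a)@[-u[1],u[0]]
for k in np.arange(0,.6,.05):
    m=ok&(s>k)&(s<k+.05)&(abs(n)<.13);print(k.round(2),W[m][:,2].max().round(3) if m.any() else None,end="; ")
E
```

```text
t 0.8 p [0.1726 0.6007 0.2396] yaw_y 73.97 shift [-1.0856 -0.9411  0.0989] wz -0.2946 tilt [-0.e+00  1.e-04 -1.e+00]
0.0 0.166; 0.05 0.202; 0.1 0.204; 0.15 0.204; 0.2 0.007; 0.25 0.007; 0.3 0.007; 0.35 0.043; 0.4 0.09; 0.45 0.157; 0.5 0.158; 0.55 0.159;
```

```bash
python3 -m crank '[[[0,0,-0.12,0,0,0,1],[-0.09,-0.08,-0.15,0,0,0,1],[-0.18,-0.16,-0.15,0,0,-0.04,1],[-0.27,-0.24,-0.15,0,0,-0.08,1],[-0.36,-0.32,-0.15,0,0,-0.12,1]]]' 30
python3 -c "
from h import *
go([.486,.119,.2],127)"
```

```text
time: 1.35
eef_pos: [0.2762, 0.4365, 0.2999]
tool_rot: [0.0, -0.052, 0.999, 0.0]
force: [0.4, 0.9, -0.1]
finger_gap: 0.0869
grasp_force: 0.0
t 1.35 p [0.2762 0.4365 0.2999] yaw_y 95.92 shift [-0.4396 -0.8437  0.2498] wz -0.1727 tilt [-1.e-03  6.e-04 -1.e+00]
```

```bash
python3 -m crank '[[[-0.05,-0.1,0,0,0,-0.04,1],[-0.1,-0.2,0,0,0,-0.08,1],[-0.15,-0.3,0,0,0,-0.12,1],[-0.2,-0.4,0.05,0,0,-0.15,1],[-0.25,-0.5,0.1,0,0,-0.16,1]]]'
python3 -c "
from h import *
go([.486,.119,.2],127)"
```

```text
time: 1.85
eef_pos: [0.3959, 0.2472, 0.2601]
tool_rot: [0.002, -0.297, 0.955, 0.0]
force: [-0.2, 0.2, 0.5]
finger_gap: 0.087
grasp_force: 0.0
t 1.85 p [0.3959 0.2472 0.2601] yaw_y 124.52 shift [-0.0034 -0.3915  0.1506] wz -0.0138 tilt [-0.0034 -0.001  -1.    ]
```

```bash
python3 -m crank '[[[0,-0.1,0.03,0,0,0,1],[0,-0.2,0.06,0,0,0,1],[0,-0.3,0.09,0,0,0,1],[0,-0.38,0.12,0,0,0,1],[0,-0.38,0.12,0,0,0,1]]]'
python3 - <<'E'
from h import *
go([.486,.119,.122],127)
im,d=ctrl.snapshot("side");cv2.imwrite("pics/s2.png",im[60:240,190:430].repeat(3,0).repeat(3,1)[:540,:720])
E
```

```text
time: 2.35
eef_pos: [0.4827, 0.12, 0.2105]
tool_rot: [-0.0, -0.293, 0.956, -0.0]
force: [0.5, 0.9, 0.1]
finger_gap: 0.0871
grasp_force: 0.0
t 2.35 p [0.4827 0.12   0.2105] yaw_y 124.1 shift [-0.0056 -0.0065  0.2211] wz -0.0161 tilt [ 3.e-04 -9.e-04 -1.e+00]
```

View pics/s2.png

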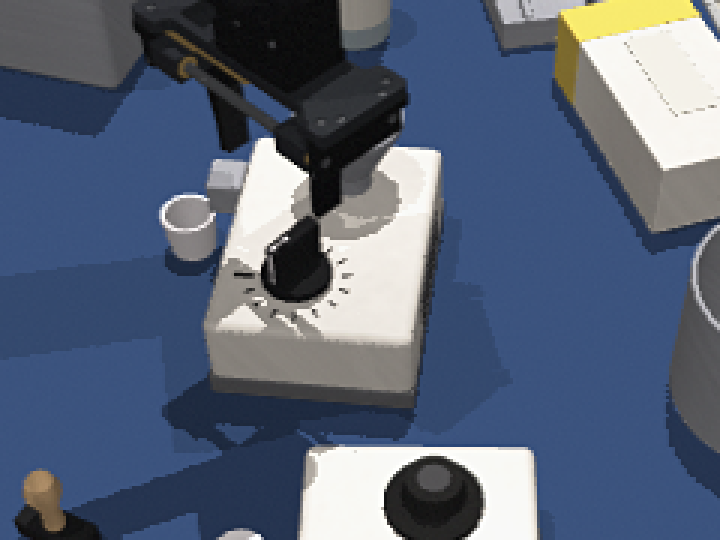

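The view shows the fingers above the dial (bar at about (292,250) in the crop), with the closing line across the bar. Now descending and closing.

```bash
python3 -m crank '[[[-0.005,-0.006,0.08,0,0,0,1],[-0.005,-0.006,0.16,0,0,0,1],[-0.005,-0.006,0.22,0,0,0,1],[-0.005,-0.006,0.22,0,0,0,1],[-0.005,-0.006,0.22,0,0,0,0.5]]]' 30
python3 -m crank '[[[0,0,0,0,0,0,0.0],[0,0,0,0,0,0,0.0],[0,0,0,0,0,0,0.0],[0,0,0,0,0,0,0.0],[0,0,0,0,0,0,0.0]]]' 30
python3 -c "
from h import *
go([.486,.119,.122],127);s=ctrl.sense();print(s['moment'],s['force'])"
```

```text
time: 2.9
eef_pos: [0.483, 0.1231, 0.1241]
tool_rot: [-0.0, -0.296, 0.955, 0.0]
force: [0.2, -0.8, 1.0]
finger_gap: 0.0839
grasp_force: 0.0
time: 3.4
eef_pos: [0.4835, 0.1222, 0.1239]
tool_rot: [0.0, -0.295, 0.955, -0.0]
force: [-0.4, -0.5, 0.3]
finger_gap: 0.047
grasp_force: 0.0
t 3.4 p [0.4835 0.1222 0.1239] yaw_y 124.36 shift [-0.0005 -0.01    0.0048] wz -0.0146 tilt [-6.e-04 -4.e-04 -1.e+00]
[ 0.03582876  0.05528045 -0.01955065] [-0.41530689 -0.46978136  0.27912716]
```

```bash
python3 -m crank '[[[0,-0.008,0.003,0,0,0,0.0],[0,-0.008,0.003,0,0,0,0.0],[0,-0.008,0.003,0,0,0,0.0],[0,-0.008,0.003,0,0,0,0.0],[0,-0.008,0.003,0,0,0,0.0]]]' 30
python3 -c "
from h import *
go([.486,.119,.122],127);s=ctrl.sense();print(s['moment'],s['force'])"
```

```text
time: 3.9
eef_pos: [0.4849, 0.1199, 0.1222]
tool_rot: [-0.0, -0.295, 0.955, 0.0]
force: [-1.7, 2.0, -0.1]
finger_gap: 0.0139
grasp_force: 30.0
t 3.9 p [0.4849 0.1199 0.1222] yaw_y 124.33 shift [-0.0011 -0.0035  0.0005] wz -0.0148 tilt [ 2.e-04  9.e-04 -1.e+00]
[ 0.3412357   0.13069228 -0.06189764] [-1.67154581  1.98229672 -0.06321387]
```

Gripped and centred, with low side force. Now turning clockwise (yaw down).

```bash
python3 -m crank '[[[0,0,0,0,0,0.04,0],[0,0,0,0,0,0.08,0],[0,0,0,0,0,0.12,0],[0,0,0,0,0,0.16,0],[0,0,0,0,0,0.2,0]]]' 30
python3 -c "
from h import *
go([.486,.119,.122],72);s=ctrl.sense();print(s['moment'],s['force'])"
```

```text
time: 4.4
eef_pos: [0.4844, 0.1213, 0.1222]
tool_rot: [-0.001, 0.017, 1.0, 0.001]
force: [0.3, 6.9, -0.0]
finger_gap: 0.0136
grasp_force: 30.0
t 4.4 p [0.4844 0.1213 0.1222] yaw_y 88.05 shift [-0.0042 -0.0056  0.0005] wz 0.0892 tilt [ 0.0013  0.0028 -1.    ]
[1.27985633 0.10753674 0.08133303] [ 0.28755259  6.86515136 -0.01953837]
```

```bash
cat > st.py <<'E'
from h import *
go([.486,.119,.122],72);s=ctrl.sense();print("M",s['moment'].round(3),"F",s['force'].round(1),"gap",s["finger_gap"])
E
python3 -m crank '[[[0,0,0,0,0,0.03,0],[0,0,0,0,0,0.05,0],[0,0,0,0,0,0.05,0]]]' 30 >/dev/null; python3 st.py
python3 -m crank '[[[0,0,0,0,0,0.01,0],[0,0,0,0,0,0.02,0],[0,0,0,0,0,0.02,0]]]' 30 >/dev/null; python3 st.py
```

```text
t 4.7 p [0.4845 0.1217 0.1222] yaw_y 79.19 shift [-0.005  -0.0059  0.0005] wz 0.04 tilt [ 0.0017  0.0034 -1.    ]
M [ 1.433  0.095 -0.039] F [-1.1  8.1 -1.2] gap 0.013722316208007693
t 5.0 p [0.4845 0.1218 0.1222] yaw_y 75.62 shift [-0.0054 -0.006   0.0005] wz 0.0201 tilt [ 0.0019  0.0035 -1.    ]
M [ 1.548  0.11  -0.161] F [-0.7  9.5  0.3] gap 0.01401937992258778
```

```bash
python3 -m crank '[[[0,0.004,0,0,0,0.01,0],[0,0.004,0,0,0,0.01,0]]]' 30 >/dev/null; python3 st.py
python3 -m crank '[[[0,0,0,0,0,0.01,0],[0,0,0,0,0,0.01,0]]]' 30 >/dev/null; python3 st.py
python3 -m crank '[[[0,0,0,0,0,0.01,0],[0,0,0,0,0,0.01,0]]]' 30 >/dev/null; python3 st.py
```

```text
t 5.2 p [0.4845 0.1221 0.1222] yaw_y 73.94 shift [-0.0056 -0.0063  0.0005] wz 0.0108 tilt [ 2.3e-03  6.0e-04 -1.0e+00]
M [ 0.759  0.307 -0.099] F [-1.8  4.2  0.1] gap 0.013692390309542961
t 5.4 p [0.4846 0.1221 0.1222] yaw_y 72.12 shift [-0.0058 -0.0063  0.0005] wz 0.0007 tilt [ 0.0023  0.0011 -1.    ]
M [ 0.918  0.263 -0.023] F [-2.1  5.7  0.4] gap 0.013639673022197601
t 5.6 p [0.4846 0.1221 0.1222] yaw_y 70.45 shift [-0.006  -0.0061  0.0005] wz -0.0086 tilt [ 2.1e-03  7.0e-04 -1.0e+00]
M [1.056 0.335 0.374] F [-1.5  6.8  1.7] gap 0.013728720674675602
```

```bash
python3 -m crank '[[[0,0,0,0,0,0.01,0],[0,0,0,0,0,0.01,0]]]' 30 >/dev/null; python3 st.py
python3 -m crank '[[[0,0,0,0,0,0.01,0],[0,0,0,0,0,0.01,0]]]' 30 >/dev/null; python3 st.py
```

```text
t 5.8 p [0.4846 0.1221 0.1222] yaw_y 68.74 shift [-0.0061 -0.0059  0.0005] wz -0.0181 tilt [ 2.e-03  3.e-04 -1.e+00]
M [1.109 0.324 0.739] F [-1.3  6.2  0.3] gap 0.013985941797865283
t 6.0 p [0.4845 0.1221 0.1222] yaw_y 66.93 shift [-0.0065 -0.0057  0.0005] wz -0.0282 tilt [ 2.1e-03  2.0e-04 -1.0e+00]
M [1.049 0.337 0.673] F [-1.9  6.2  1.2] gap 0.014755305219255206
```

The moment climbed to 0.7 N m and then saturated, so the stop is at yaw ≈ 71.3°, as the case pose predicts. Now turning back three clicks to yaw ≈ 143.5°.

```bash
python3 -m crank '[[[0,0,0,0,0,-0.04,0],[0,0,0,0,0,-0.08,0],[0,0,0,0,0,-0.12,0],[0,0,0,0,0,-0.16,0],[0,0,0,0,0,-0.2,0]]]' 30 >/dev/null; python3 st.py
python3 -m crank '[[[0,0,0,0,0,-0.04,0],[0,0,0,0,0,-0.08,0],[0,0,0,0,0,-0.12,0],[0,0,0,0,0,-0.16,0],[0,0,0,0,0,-0.19,0]]]' 30 >/dev/null; python3 st.py
python3 -m crank '[[[0,0,0,0,0,0,0],[0,0,0,0,0,0,0]]]' 30 >/dev/null; python3 st.py
```

```text
t 6.5 p [0.4848 0.1209 0.1222] yaw_y 103.08 shift [-0.0018 -0.0054  0.0005] wz 0.1726 tilt [ 1.7e-03  1.0e-04 -1.0e+00]
M [ 0.047  0.244 -0.163] F [-1.8  0.2  1.2] gap 0.013192090675348808
t 7.0 p [0.4855 0.1199 0.1222] yaw_y 137.31 shift [ 0.0007 -0.0024  0.0005] wz 0.3628 tilt [ 0.0019 -0.001  -1.    ]
M [-0.523  0.174 -0.035] F [-0.  -2.1 -0.7] gap 0.01367739963700191
t 7.2 p [0.4855 0.1199 0.1222] yaw_y 136.96 shift [ 0.0008 -0.0025  0.0005] wz 0.3609 tilt [ 0.0019 -0.0011 -1.    ]
M [-0.894  0.199  0.139] F [-0.8 -5.2 -1.6] gap 0.01388951981404129
```

```bash
python3 -m crank '[[[0,0,0,0,0,-0.02,0],[0,0,0,0,0,-0.036,0],[0,0,0,0,0,-0.036,0],[0,0,0,0,0,-0.036,0]]]' 30 >/dev/null; python3 st.py
python3 -m crank '[[[0,0,0,0,0,0,0.15],[0,0,0,0,0,0,0.4],[0,0,0,0,0,0,1],[0,0,0,0,0,0,1],[0,0,0,0,0,0,1]]]' 30 >/dev/null; python3 st.py
```

```text
t 7.6 p [0.4857 0.1198 0.1222] yaw_y 143.43 shift [ 0.001  -0.0018  0.0006] wz 0.3968 tilt [ 0.002  -0.0013 -1.    ]
M [-1.037  0.153  0.082] F [-0.7 -6.3 -0.3] gap 0.013636407496880954
t 8.1 p [0.4857 0.1214 0.1224] yaw_y 143.43 shift [ 0.0044 -0.0043  0.0011] wz 0.3968 tilt [-5.e-04 -1.e-04 -1.e+00]
M [0.044 0.061 0.026] F [ 0.5 -0.8 -0. ] gap 0.038228029312144654
```

Next: let it open fully, rise, and back away toward the base side.

```bash
python3 -m crank '[[[0,0,0,0,0,0,1],[0,0,0,0,0,0,1],[0,0,0,0,0,0,1],[0,0,0,0,0,0,1],[0,0,0,0,0,0,1]]]' 30
python3 -m crank '[[[0,0,-0.08,0,0,0,1],[0,0,-0.2,0,0,0,1],[0,0,-0.32,0,0,0,1],[0,0.1,-0.4,0,0,0,1],[0,0.22,-0.4,0,0,0,1]]]' 30
python3 -m crank '[[[0,0.12,0,0,0,0,1],[0,0.24,0,0,0,0,1],[0,0.36,0,0,0,0,1],[0,0.36,0,0,0,0,1]]]' 30
python3 - <<'E'
from h import *
ims=[]
for c in ["top","side"]:
    im,d=ctrl.snapshot(c);W=cloud(c,d)
    f=(d>0)&(abs(W[...,2]-.128)<.012)&(np.hypot(W[...,0]-.486,W[...,1]-.12)<.028);t=W[f]
    if len(t)>5:
        C=np.cov(t[:,:2].T);w,V=np.linalg.eigh(C);print("bar",len(t),t.mean(0).round(4),np.degrees(np.arctan2(V[1,1],V[0,1])).round(1))
    u,v=proj(c,[.486,.12,.1]).round().astype(int)
    ims.append(cv2.resize(im[v-30:v+30,u-30:u+30],(400,400),interpolation=cv2.INTER_CUBIC))
cv2.imwrite("pics/crop2.png",np.hstack(ims))
E
```

```text
time: 8.6
eef_pos: [0.4856, 0.1211, 0.1224]
tool_rot: [0.0, -0.45, 0.893, -0.0]
force: [-0.2, 0.6, -0.2]
finger_gap: 0.0778
grasp_force: 0.0
time: 9.1
eef_pos: [0.4189, 0.1739, 0.2869]
tool_rot: [0.006, -0.448, 0.894, -0.002]
force: [0.3, 1.9, -1.0]
finger_gap: 0.0866
grasp_force: 0.0
time: 9.5
eef_pos: [0.2932, 0.2608, 0.2821]
tool_rot: [-0.002, -0.453, 0.892, 0.001]
force: [0.0, -0.2, -0.2]
finger_gap: 0.0874
grasp_force: 0.0
bar 174 [0.486  0.1203 0.1322] 53.9
bar 170 [0.4865 0.1157 0.1286] 53.2
```

View pics/crop2.png

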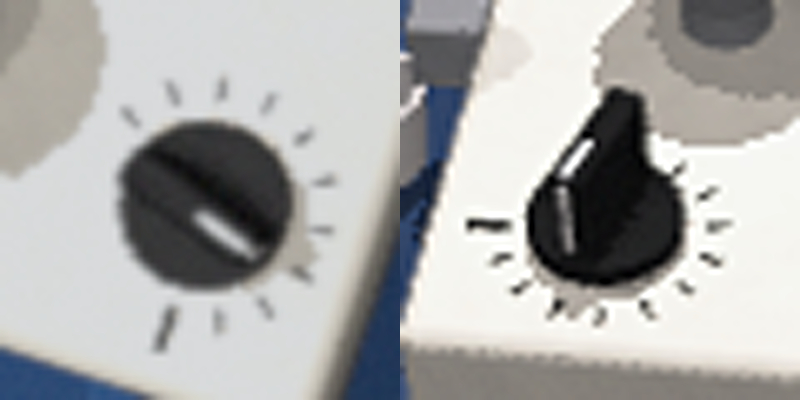

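The crops show the white line pointing at the third tick from the long one (at about (300,272) on the left). The measured bar angle is -126.5°, against an expected 161.3 + 72 = -126.7°. The arm is clear, so I'm handing in.

```bash
python3 -c "
from cell import ctrl
print(ctrl.hand_in())"
```

```text
the job is handed in; nothing more can be done
None
```

I turned the mill's burr dial clockwise to its stop, then back three clicks, and let go; the last pictures show the white line at the third tick. I didn't touch the mixer dial, and the job was handed in at about 10 s.

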